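# Tip the flap-front caddy to let the spare erasers slide into a tray

## Robot

A 6-joint arm with a two-finger parallel gripper is mounted at the origin on a cart in front of the work surface, level with it; the furniture and walls round the work are solid. World frame = base frame: x ahead of the robot, y to its left, z up, the work surface at z = 0. Lengths are in mm, angles in rad, forces in N, time in s.
With the tool pointing down it reaches from about 325 to 775 mm from the base axis. Payload 9.3 kg.
Tool frame: the origin (TCP) lies midway between the tips of the shut fingers; the grasp point (between the pads) lies env.pinch_z behind it (env.pinch_z is the distance from the TCP to the grasp point, in mm); z points along the fingers, y is the line along which they close (so a half turn about z gives the same grasp; the last joint's range is limited). The gripper opens to 85 mm and grips with 20 to 120 N. Pads are 22 mm wide; open, the fingers measure 114 mm over their backs; the gripper's body (76 mm by 85 mm) begins 54 mm behind the grasp point. The pads swing forward as they close: fully open they stand 13 mm farther back than shut.
Start: joints at [-1.307, 0.259, 0.021, 1.334, 0, 1.418], TCP at [222.653, -502.914, 231.279] pointing down, gripper open.
Joint ranges: [-3.04, 3.04], [-0.91, 1.82], [-1.04, 1.36], [-1.92, 1.95], [-1.52, 1.45], [-3.14, 3.14]. Speed limits (rad/s): [2.22, 2.22, 2.79, 3.14, 3.14, 3.14].

## Interface

Orientations are given as a unit quaternion [x, y, z, w].
In Python, from rig import telemetry, capture, env gives the robot as it stands.
- The arm moves only by the tool jog_arm, never from a script. Its argument "moves" is a list of rows, each a list of 7 numbers: the shift along the world's x, y, z normalised to -1 to 1, where 1 is 0.2 m, then the turn, a rotation vector about the world's x, y, z normalised to -1 to 1, where 1 is 60 degrees, then the closure, from -1 (fully open) to 1 (shut). A call has exactly 8 rows; each row is the pose to reach, as a shift and turn from the pose commanded when the call began; what a row does not reach only later rows make up. A row lasts 1/8 s, in which the tool goes at most 62.5 mm and 10.7 degrees, less where a joint would pass 70% of its speed; a pose out of reach is approached as far as the arm can. A call with a number of a shift or a turn outside -1 to 1 is refused whole. A call with a gripper value outside its range is refused whole. The fingers move at their own pace and stop on an object; "grip_force" is the grip in N (left out, the last holds). Time passes only in rows, so rows that repeat a pose let the fingers close, or fill a call up. It gives the time, the measured TCP pose, the force, the opening and the grip force at its end, in the units of the state.
- telemetry.state(): the state, without advancing time (a new reading comes with each control period).
- capture(name): name is "scene" or "top" or "wrist"; returns a dict with "frame" (384x512x3 uint8, red, green, blue), "range_z" (384x512 float32, mm along the optical axis (not along the pixel's ray), 0 where there is no reading), "vertical_fov" (degrees; the focal length in pixels is half the picture's height over the tangent of half this angle, whatever the lens; pixels are square), "cx", "cy" (the principal point, pixels), "eye" and "attitude" of the camera in the world. Camera axes: x right, y up, looking along -z (the intrinsics and any distortion apply to the point x, -y, -z); pixel columns grow to the right and rows downward; lengths in mm; the calibration is good to about 2 mm. A picture is of the moment at which its call begins.
- env.hand_in(): hands the job in; it is judged then, once.
The state is a dict: "time_s": time; "joints": joint angles; "qvel": joint speeds; "joint_torque": joint torques, N m; "tool_pos": TCP position; "eef_rot": TCP orientation; "ft_force": force on the tool from outside, world axes, zero at the start; "wrist_torque": the same for the moment, N m; "grip_width": finger opening in mm; "finger_force": force on a finger pad.
Only numpy, scipy, OpenCV 4.12 (cv2) and the standard library are available. Lean on these libraries where they do the work, as an engineer would, in place of code of your own. Each camera call takes 0.05 s, during which the arm holds its last target. There are 200 camera calls.

## Task

Bring the little metal tray over so that its back wall sits squarely against the foot of the caddy stand, under the caddy's mouth. Then tip the caddy forward (its handle bar serves for this), just far enough (about 45 to 55 degrees, never past 60) that the clear flap swings open and all three erasers slide out into the tray by themselves without being touched. Then ease the caddy back until it rests level with its flap closed, without letting it snap back, leaving the erasers in the tray on the desk and the things round about undisturbed.

Things in the scene. Friction and masses are not known exactly. Their poses are not given: they have to be found in the camera images.
- stand: dark steel stand fixed to the desk, carrying the caddy. Origin at desk height under the caddy; z up; its -x is where the caddy's mouth faces and tips (roughly towards the robot). Foot plate 8 mm thick, x -35 to +75, y -62 to +62 mm. Two cheeks (y = +-49 to 55 mm, up to z 98 mm) hold the pivot
- pivot (a point): middle of the caddy's pivot axis, which lies level along the stand's y; fixed at (-20, 0, 80) mm in the stand's frame
- lip (a point): middle of the lower front lip of the caddy's mouth, on its floor. The caddy is a grey box, closed but for its front: at rest x -50 to +50 mm, y -46 to +46 mm, z 76 to 130 mm in the stand's frame, this lip at (-57, 0, 80). Tipped by 50 degrees the lip is about 44 mm in front of the stand's origin and 52 mm above the desk
- foot_front (a point): middle of the front edge of the stand's foot plate, at desk height (35 mm along -x from the stand's origin); its axes are the stand's
- caddy (a joint): tip angle of the caddy about the pivot, rad: 0 is level at rest, growing as the bar goes forward (towards the stand's -x); hard stop at 1.5. A return spring pulls it back to 0 from any angle; holding it tipped takes about 2 to 6 N at the bar. If let go when tipped it snaps back
- bar (a point): middle of the caddy's handle bar, a level round steel bar 10 mm thick, 76 mm long along the stand's y, on an upright at each end. At rest at (5, 0, 180) mm in the stand's frame, 50 mm above the caddy's roof, free space behind and below. It is 25 mm behind and 100 mm above the pivot at rest, and circles the pivot as the caddy tips
- flap (a joint): angle of the clear plastic flap (90 x 54 mm, 15 g) that hangs from the top of the caddy's mouth, relative to the caddy, rad: 0 is closed, growing as its lower edge swings outward; it hangs freely and is shut by its own weight when the caddy is level
- tray: loose open aluminium tray, 130 mm (x) by 140 mm (y), walls 24 mm high and 4 mm thick, floor 4 mm, 0.3 kg, standing on the desk to the right of the stand. Origin: centre of the underside; z up; its +x is the back wall's side, which is to sit against the stand's foot; on its -x wall it has the black grip lug
- tray_back (a point): middle of the lower outer edge of the tray's back wall, 65 mm along the tray's +x from its origin, at desk height; axes are the tray's
- lug (a point): middle of the top of the tray's black grip lug, an upright block 16 mm wide (along the tray's y), 26 mm long (along x, from 64 to 90 mm in front of the tray's origin on the -x side), 46 mm high from the desk; this point is at (-77, 0, 46) mm in the tray's frame. Can be pinched from above across its 16 mm
- eraser_a: one of three identical vinyl erasers in card sleeves, a block 23 x 56 x 13 mm, 22 g; they start lying flat side by side on the floor inside the caddy, an end towards the mouth; they slide off when it is tipped by about 25 to 45 degrees. Origin: centre of the underside; y along the 56 mm length, z up
- eraser_b: one of three identical vinyl erasers in card sleeves, a block 23 x 56 x 13 mm, 22 g; they start lying flat side by side on the floor inside the caddy, an end towards the mouth; they slide off when it is tipped by about 25 to 45 degrees. Origin: centre of the underside; y along the 56 mm length, z up
- eraser_c: one of three identical vinyl erasers in card sleeves, a block 23 x 56 x 13 mm, 22 g; they start lying flat side by side on the floor inside the caddy, an end towards the mouth; they slide off when it is tipped by about 25 to 45 degrees. Origin: centre of the underside; y along the 56 mm length, z up
- tape_roll: bystander: roll of clear tape lying flat, 92 mm across, 50 mm high, right of the stand towards the back; origin at the centre of its underside
- rubber_stamp: bystander: rubber stamp with a wooden foot and dark knob, 26 x 58 x 75 mm, standing behind the stand; origin at the centre of its underside
- calculator: bystander: grey pocket calculator, 128 x 86 x 16 mm, on the paper pile to the left; origin at the centre of its underside

How it is judged:
By the outcome, as a careful person would: the job done as asked, in the order asked, and still so for the second after the job is handed in, with the robot touching nothing.
It also fails if it takes over 64 s, if anything falls off the work surface, if the arm or the gripper's body presses on something with over 40 N, if the wrist force passes 120 N, or if a joint passes its speed limit or range.

## Working session

There is one attempt and no reset: what is moved stays moved. The work goes in short steps, Python scripts to look and compute and a tool call to move; the robot and the scene stay as the last step left them, time stands still between calls to the robot, and variables do not carry over. Pictures are saved under pics/ and viewed, at most 10 in all, crops included, and the job is handed in when it is done.

Besides the shell and the picture viewer there is one more tool, called after "Emit:" as name([rows], argument=value, ...), one row to a line, values as JSON. jog_arm: Moves the arm, as the interface text tells. Scaled input: -1 to 1 covers 0.2 m each way for a shift and 60 degrees each way for a turn. Its arguments: {"type":"object","properties":{"moves":{"type":"array"},"grip_force":{"type":"number"}},"required":["moves"]}

```bash
ls; mkdir -p pics; python3 - <<'E'
from rig import telemetry,capture,env
import cv2,numpy as np
print(telemetry.state(),env.pinch_z)
ims=[]
for n in("scene","top"):
    c=capture(n); np.savez("pics/%s0.npz"%n,**{k:np.array(v) for k,v in c.items()})
    print(n,{k:v for k,v in c.items() if k not in("frame","range_z")})
    cv2.imwrite("pics/%s0.png"%n,cv2.resize(c["frame"][:,:,::-1],(800,600),interpolation=cv2.INTER_CUBIC))
E
```

```text
pics
{'time_s': 0.0, 'joints': array([-1.30660268e+00,  2.59206989e-01,  2.07359455e-02,  1.33371659e+00,
       -1.05839217e-06,  1.41820993e+00]), 'qvel': array([-0.00054292,  0.00025308,  0.00012723,  0.00125361, -0.00033624,
        0.00091965]), 'joint_torque': array([-3.43236468e-03, -5.55635941e+01,  3.44528639e+01,  1.38105248e-02,
       -2.79949891e-04,  5.18153456e-06]), 'tool_pos': array([ 222.57376177, -502.62713367,  230.64798049]), 'eef_rot': array([ 9.78365026e-01,  2.06884975e-01, -3.93282471e-05, -6.94541704e-04]), 'ft_force': array([0.19483216, 0.35657931, 0.14683831]), 'wrist_torque': array([-0.0183562 , -0.04258556, -0.02416785]), 'finger_force': 0.0, 'grip_width': 85.54025872718526} 18.700000000000003
scene {'vertical_fov': 44.644948905868034, 'cx': 258.8736271589445, 'cy': 191.46075363448756, 'eye': array([-59.05998902, 376.09237338, 942.3500428 ]), 'attitude': array([-0.17232659,  0.33036135,  0.81159184, -0.44998179])}
top {'vertical_fov': 51.52812324298236, 'cx': 254.8347047842208, 'cy': 196.57983178111323, 'eye': array([ 526.70531726,  -61.98426624, 1216.07238367]), 'attitude': array([-0.03085754,  0.02331948,  0.70988505, -0.70325474])}
```

View pics/scene0.png

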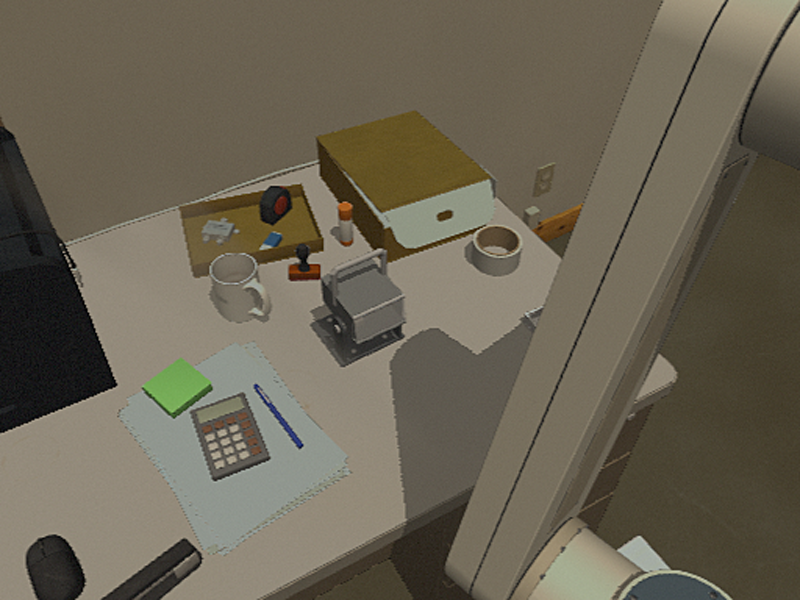

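View pics/top0.png

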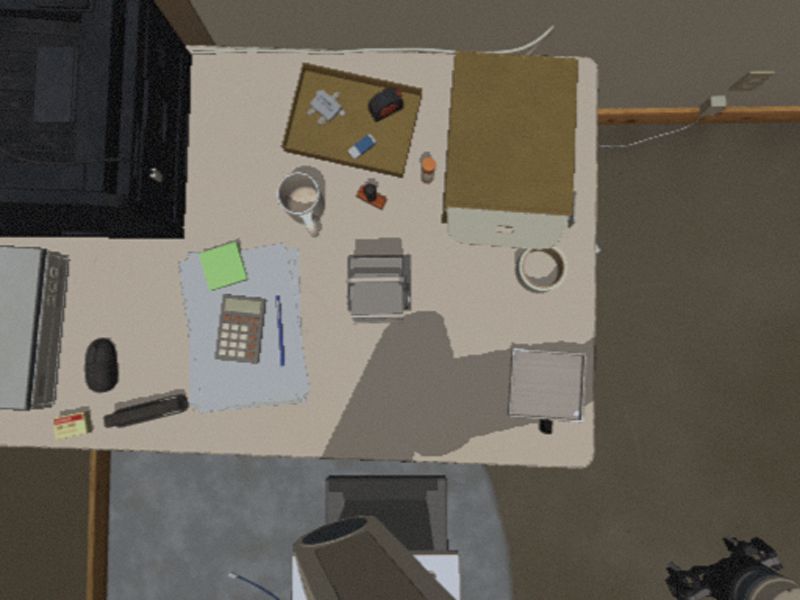

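The scene view shows the stand in the middle, near (365,310). In the top view (800x600) the caddy is at about (379,287), the tray at (547,384) with its lug at (546,427), and the tape at (541,268). Next I'll measure them from depth.

```bash
cat > h.py <<'E'
import numpy as np,cv2
from scipy.spatial.transform import Rotation as R
def cloud(c):
    d=np.array(c["range_z"],float);h,w=d.shape
    f=h/2/np.tan(np.radians(float(c["vertical_fov"]))/2)
    v,u=np.mgrid[:h,:w]
    p=np.stack([(u-c["cx"])/f*d,-(v-c["cy"])/f*d,-d],-1)
    P=p@R.from_quat(c["attitude"]).as_matrix().T+np.array(c["eye"])
    P[d==0]=np.nan
    return P
def rect(P,m):
    return cv2.minAreaRect(P[m][:,:2].astype(np.float32))
E
python3 - <<'E'
from h import *
c=dict(np.load("pics/top0.npz"));P=cloud(c);x,y,z=P[...,0],P[...,1],P[...,2]
np.set_printoptions(precision=1,suppress=True)
v,u=np.mgrid[:384,:512]
desk=(u>200)&(u<300)&(v>235)&(v<280); print("desk z",np.nanmedian(z[desk]),np.nanstd(z[desk]))
T=(u>315)&(u<385)&(v>215)&(v<285)
for lo,hi in((14,32),(36,60),(2,60)):
    m=T&(z>lo)&(z<hi);print("tray",lo,m.sum(),rect(P,m),P[m].mean(0))
S=(u>212)&(u<272)&(v>145)&(v<212)
for lo,hi in((165,200),(120,140),(3,16),(3,200)):
    m=S&(z>lo)&(z<hi);print("stand",lo,m.sum(),rect(P,m),P[m].mean(0))
# desk edge right/front
f=c["frame"]
a=cv2.resize(f[140:220,205:285],(400,400),interpolation=cv2.INTER_CUBIC)
b=cv2.resize(f[208:288,310:390],(400,400),interpolation=cv2.INTER_CUBIC)
cv2.imwrite("pics/crop0.png",np.hstack([a,b])[:,:,::-1])
for (U,V) in((380,290),(378,230),(379,240)): print(P[V,U])
E
```

```text
desk z -0.4067531596693925 2.3425527802333606
tray 14 317 ((456.4337158203125, -330.10858154296875), (140.86167907714844, 153.7444305419922), 85.42786407470703) [ 462.5 -333.2   22.6]
tray 36 52 ((392.1626281738281, -323.186767578125), (13.9808349609375, 25.63433265686035), 86.54827117919922) [ 391.8 -322.9   45.3]
tray 2 2178 ((455.7260437011719, -329.809326171875), (193.9454803466797, 206.2803192138672), 88.7121810913086) [ 460.7 -331.3    8.3]
stand 165 140 ((654.356689453125, -10.064689636230469), (9.511970520019531, 94.73577117919922), 0.2475537806749344) [654.  -10.2 182.8]
stand 120 1152 ((645.9371337890625, -12.901542663574219), (93.7999267578125, 105.19161224365234), 89.738037109375) [644.1 -11.  129.9]
stand 3 421 ((676.6658325195312, -10.087440490722656), (178.94552612304688, 201.03225708007812), 89.479736328125) [688.3 -23.4   6.2]
stand 3 1902 ((676.6658325195312, -10.087440490722656), (178.94552612304688, 201.03225708007812), 89.479736328125) [650.8 -14.  103.1]
[ 218.2 -643.1 -743.4]
[ 514.7 -422.     1.7]
[ 484.5 -424.6   -0.4]
```

View pics/crop0.png

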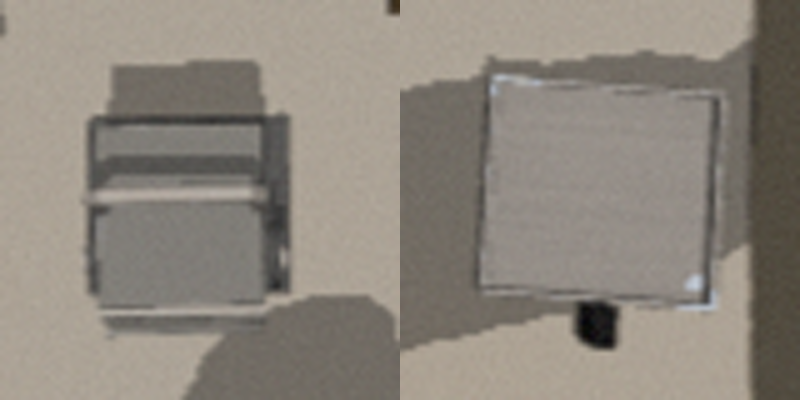

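The crop shows the foot corners at about (88,117), (290,117), (290,293) and (88,295). The tray rim corners are at (490,75), (722,95), (712,305) and (477,292), and the lug is at (597,326). I'll turn these into poses.

```bash
cat >> h.py <<'E'
def onplane(c,u,v,z):
    f=192/np.tan(np.radians(float(c["vertical_fov"]))/2)
    d=R.from_quat(c["attitude"]).apply([(u-c["cx"])/f,-(v-c["cy"])/f,-1]);e=np.array(c["eye"])
    return e+d*(z-e[2])/d[2]
E
python3 - <<'E'
from h import *
np.set_printoptions(precision=1,suppress=True)
c=dict(np.load("pics/top0.npz"));P=cloud(c);x,y,z=P[...,0],P[...,1],P[...,2];v,u=np.mgrid[:384,:512]
def fit(name,pts,z0,ou,ov):
    Q=np.array([onplane(c,ou+a/5-.4,ov+b/5-.4,z0) for a,b in pts])[:,:2]
    l=Q[1]-Q[0]; b=Q[2]-Q[3]; s=Q[0]-Q[3]; t=Q[1]-Q[2]
    print(name,Q.tolist(),"mid",Q.mean(0),[np.linalg.norm(k) for k in(l,b,s,t)],
     "yaw",[round(float(np.degrees(np.arctan2(k[0],-k[1]))),2) for k in(l,b)],[round(float(np.degrees(np.arctan2(k[1],k[0]))),2) for k in(s,t)])
fit("foot",[(88,117),(290,117),(290,293),(88,295)],8,205,140)
fit("tray",[(90,75),(322,95),(312,305),(77,292)],24,310,208)
# bar fit, roof side edge
S=(u>212)&(u<272)&(v>145)&(v<212)
m=S&(z>172)&(z<200); q=P[m]; k=np.polyfit(q[:,1],q[:,0],1); print("bar yaw",np.degrees(np.arctan(-k[0])),q.mean(0),q.min(0),q.max(0), np.polyval(k,-12))
# roof front edge: min x per column with z 120..140
m=S&(z>122)&(z<138)
xs=[];ys=[]
for U in range(228,258):
    j=m[:,U]
    if j.sum()>5: i=np.where(j)[0].max(); xs.append(x[i,U]); ys.append(y[i,U])
k=np.polyfit(ys,xs,1);print("front edge yaw",np.degrees(np.arctan(-k[0])),np.polyval(k,-12),min(ys),max(ys))
s=dict(np.load("pics/scene0.npz"));P=cloud(s);v,u=np.mgrid[:384,:512]
x,y,z=P[...,0],P[...,1],P[...,2]
W=(x>560)&(x<760)&(abs(y+12)<90)
for lo,hi in((174,190),(125,134),(4,12)):
    m=W&(z>lo)&(z<hi);print("scene",lo,m.sum(),rect(P,m),P[m].mean(0),P[m].min(0),P[m].max(0))
m=W&(z>176)&(z<190);q=P[m];k=np.polyfit(q[:,1],q[:,0],1);print("bar yaw",np.degrees(np.arctan(-k[0])),np.polyval(k,-12))
E
```

```text
foot [[723.8569805646188, 49.705770902756505], [722.5247790713951, -74.23918668713236], [614.3546101433205, -73.10820812400488], [614.3341261372451, 49.99917272495116]] mid [668.8 -11.9] [np.float64(123.95211685476734), np.float64(123.10738255313697), np.float64(109.52324742514234), np.float64(108.1760812677111)] yaw [-0.62, 0.01] [-0.15, -0.6]
tray [[538.2891056422288, -266.1564408876442], [525.1485230408489, -403.8113961714817], [401.4763763075155, -393.9844665460826], [410.17389466135205, -255.535520554898]] mid [ 468.8 -329.9] [np.float64(138.28073483062997), np.float64(138.72187092014468), np.float64(128.55470132744702), np.float64(124.06195397257648)] yaw [-5.45, -3.59] [-4.74, -4.54]
bar yaw 0.03951466245364921 [654.  -10.2 183. ] [649.7 -57.4 173.2] [658.9  37.3 188.8] 654.042317587296
front edge yaw 0.582150923011566 595.0883045323847 -56.57105393537313 22.796144671401358
scene 174 161 ((656.69140625, -8.361316680908203), (12.669770240783691, 95.99654388427734), 0.053395193070173264) [654.9  -6.5 182.2] [650.3 -56.4 174.1] [663.   39.6 187.9]
scene 125 1111 ((647.5929565429688, -8.631755828857422), (97.67506408691406, 107.371337890625), 88.51415252685547) [642.5  -8.8 129.9] [593.8 -57.  125.2] [702.  40. 134.]
scene 4 590 ((656.6716918945312, -12.159744262695312), (171.48330688476562, 175.391845703125), 2.0161447525024414) [652.7  11.4   7.8] [ 567.9 -102.     4.1] [741.1  72.7  12. ]
bar yaw 0.05584399022425638 654.8828084476191
```

Stand origin is about (649,-10.5) with yaw near 0. The tray centre is about (469,-330) with yaw about -4.7°, and the lug is at (392,-323). The tray centre has to end at (549,-10.5). I'm moving above the lug now.

Emit:
jog_arm([
  [0.12, 0.13, -0.08, 0, 0, -0.07, -1],
  [0.27, 0.29, -0.2, 0, 0, -0.16, -1],
  [0.42, 0.45, -0.33, 0, 0, -0.25, -1],
  [0.57, 0.61, -0.46, 0, 0, -0.34, -1],
  [0.7, 0.76, -0.58, 0, 0, -0.42, -1],
  [0.8, 0.86, -0.66, 0, 0, -0.47, -1],
  [0.835, 0.9, -0.7, 0, 0, -0.478, -1],
  [0.835, 0.9, -0.7, 0, 0, -0.478, -1],
], grip_force=40)

```text
time_s: 1.1
tool_pos: [389.6, -322.7, 91.0]
eef_rot: [0.999, -0.041, -0.0, -0.0]
ft_force: [-0.0, -0.0, 0.0]
grip_width: 85.1
finger_force: 0.0
```

```bash
python3 - <<'E'
from h import *
from rig import telemetry,capture
np.set_printoptions(precision=1,suppress=True)
w=capture("wrist");P=cloud(w);z=P[...,2];x=P[...,0];y=P[...,1]
B=(abs(x-392)<40)&(abs(y+323)<40)
m=B&(z>38)&(z<54);print(m.sum(),rect(P,m) if m.sum()>10 else 0)
B=(x>380)&(x<560)&(y<-230)&(y>-430)
m=B&(z>17)&(z<30);print(m.sum(),rect(P,m) if m.sum()>10 else 0, P[m].min(0),P[m].max(0))
cv2.imwrite("pics/w1.png",w["frame"][:,:,::-1])
E
```

```text
1045 ((392.9606628417969, -323.59136962890625), (15.816263198852539, 25.76866912841797), 85.45894622802734)
4821 ((457.404296875, -329.0140686035156), (140.51438903808594, 109.53933715820312), 85.17232513427734) [ 399.1 -403.4   17. ] [ 517.1 -255.1   29.9]
```

View pics/w1.png

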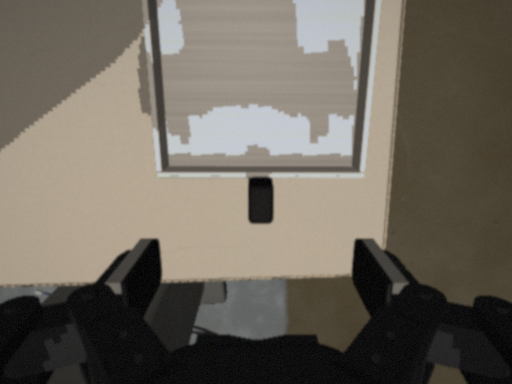

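The wrist view shows the lug at (260,200), midway between the fingers and square to them. I'm descending and pinching.

Emit:
jog_arm([
  [0.005, -0.004, -0.1, 0, 0, 0, -1],
  [0.005, -0.004, -0.23, 0, 0, 0, -1],
  [0.005, -0.004, -0.34, 0, 0, 0, -1],
  [0.005, -0.004, -0.385, 0, 0, 0, -1],
  [0.005, -0.004, -0.385, 0, 0, 0, 0],
  [0.005, -0.004, -0.385, 0, 0, 0, 1],
  [0.005, -0.004, -0.385, 0, 0, 0, 1],
  [0.005, -0.004, -0.385, 0, 0, 0, 1],
], grip_force=50)

```text
time_s: 2.15
tool_pos: [390.9, -324.1, 15.0]
eef_rot: [0.999, -0.042, 0.0, 0.001]
ft_force: [-0.2, -0.7, 0.4]
grip_width: 15.3
finger_force: 48.6
```

Emit:
jog_arm([
  [0, 0, 0.015, 0, 0, 0, 1],
  [0.01, 0.05, 0.015, 0, 0, 0.005, 1],
  [0.03, 0.16, 0.015, 0, 0, 0.02, 1],
  [0.06, 0.32, 0.015, 0, 0, 0.035, 1],
  [0.09, 0.48, 0.015, 0, 0, 0.05, 1],
  [0.12, 0.64, 0.015, 0, 0, 0.065, 1],
  [0.14, 0.76, 0.015, 0, 0, 0.075, 1],
  [0.15, 0.8, 0.015, 0, 0, 0.078, 1],
])

```text
time_s: 3.15
tool_pos: [420.2, -161.0, 17.2]
eef_rot: [1.0, 0.001, -0.0, -0.0]
ft_force: [0.3, -0.1, -4.1]
grip_width: 15.3
finger_force: 49.0
```

Emit:
jog_arm([
  [0.01, 0.05, 0, 0, 0, 0, 1],
  [0.03, 0.16, 0, 0, 0, 0, 1],
  [0.06, 0.32, 0, 0, 0, 0, 1],
  [0.09, 0.48, 0, 0, 0, 0, 1],
  [0.12, 0.62, 0, 0, 0, 0, 1],
  [0.15, 0.72, 0, 0, 0, 0, 1],
  [0.17, 0.766, 0, 0, 0, 0, 1],
  [0.17, 0.766, 0, 0, 0, 0, 1],
])

```text
time_s: 4.15
tool_pos: [454.8, -10.4, 17.2]
eef_rot: [1.0, -0.001, -0.0, 0.0]
ft_force: [-0.0, -0.9, -3.8]
grip_width: 14.9
finger_force: 49.1
```

```bash
python3 - <<'E'
from h import *
from rig import telemetry,capture
np.set_printoptions(precision=1,suppress=True)
s=telemetry.state();print(s["tool_pos"],s["eef_rot"],s["ft_force"])
for n in("wrist","top"):
    w=capture(n);P=cloud(w);z=P[...,2];x=P[...,0];y=P[...,1]
    np.savez("pics/%s2.npz"%n,**{k:np.array(v) for k,v in w.items()})
    f=w["frame"]
    if n=="top":
        for nm,B in (("tray",(x>485)&(x<592)&(abs(y+10)<90)),):
            m=B&(z>16)&(z<32);print(m.sum(),rect(P,m),P[m].min(0),P[m].max(0))
        f=cv2.resize(f[140:260,180:320],(700,600),interpolation=cv2.INTER_CUBIC)
    cv2.imwrite("pics/%s2.png"%n,f[:,:,::-1])
E
```

```text
[454.8 -10.4  17.2] [ 1. -0. -0.  0.] [-0.  -0.9 -3.8]
113 ((538.3499755859375, -10.3175048828125), (138.1778564453125, 104.49458312988281), 89.41768646240234) [485.4 -79.9  16.5] [590.9  58.4  30.4]
```

View pics/wrist2.png

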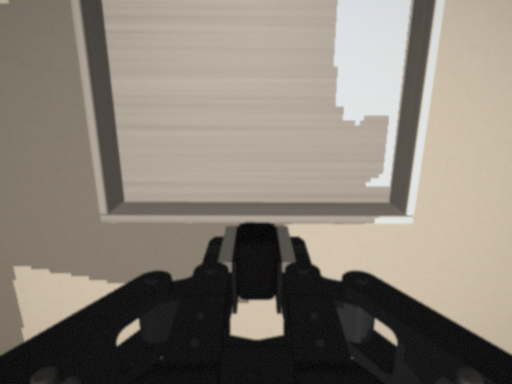

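The wrist view shows the tray square in the grip and clear of everything. I'm lowering it and creeping towards the foot.

Emit:
jog_arm([
  [0, 0, -0.008, 0, 0, 0, 1],
  [0, 0, -0.015, 0, 0, 0, 1],
  [0.015, 0, -0.015, 0, 0, 0, 1],
  [0.03, 0, -0.015, 0, 0, 0, 1],
  [0.045, 0, -0.015, 0, 0, 0, 1],
  [0.055, 0, -0.015, 0, 0, 0, 1],
  [0.06, 0, -0.015, 0, 0, 0, 1],
  [0.06, 0, -0.015, 0, 0, 0, 1],
])

```text
time_s: 5.25
tool_pos: [464.0, -10.8, 14.9]
eef_rot: [1.0, -0.001, -0.002, 0.0]
ft_force: [-16.1, -0.2, 21.1]
grip_width: 15.1
finger_force: 52.7
```

Emit:
jog_arm([
  [0.002, 0, 0, 0, 0, 0, 1],
  [0.004, 0, 0, 0, 0, 0, 1],
  [0.006, 0, 0, 0, 0, 0, 1],
  [0.008, 0, 0, 0, 0, 0, 1],
  [0.01, 0, 0, 0, 0, 0, 1],
  [0.01, 0, 0, 0, 0, 0, 1],
  [0.01, 0, 0, 0, 0, 0, 1],
  [0.01, 0, 0, 0, 0, 0, 1],
])

```text
time_s: 6.25
tool_pos: [466.2, -10.8, 14.9]
eef_rot: [1.0, -0.001, -0.002, 0.0]
ft_force: [-15.7, 0.1, 20.2]
grip_width: 15.4
finger_force: 52.6
```

It is pressing down too much, so I'm easing up in z before measuring contact.

Emit:
jog_arm([
  [0, 0, 0.002, 0, 0, 0, 1],
  [0, 0, 0.004, 0, 0, 0, 1],
  [0, 0, 0.004, 0, 0, 0, 1],
  [0, 0, 0.004, 0, 0, 0, 1],
  [0.002, 0, 0.004, 0, 0, 0, 1],
  [0.004, 0, 0.004, 0, 0, 0, 1],
  [0.005, 0, 0.004, 0, 0, 0, 1],
  [0.005, 0, 0.004, 0, 0, 0, 1],
])

```text
time_s: 7.25
tool_pos: [469.7, -10.5, 15.0]
eef_rot: [1.0, -0.001, -0.0, -0.0]
ft_force: [-1.7, 0.1, -0.5]
grip_width: 15.3
finger_force: 49.5
```

Emit:
jog_arm([
  [0.002, 0, 0, 0, 0, 0, 1],
  [0.004, 0, 0, 0, 0, 0, 1],
  [0.006, 0, 0, 0, 0, 0, 1],
  [0.008, 0, 0, 0, 0, 0, 1],
  [0.01, 0, 0, 0, 0, 0, 1],
  [0.01, 0, 0, 0, 0, 0, 1],
  [0.01, 0, 0, 0, 0, 0, 1],
  [0.01, 0, 0, 0, 0, 0, 1],
])

```text
time_s: 8.25
tool_pos: [471.3, -10.5, 15.0]
eef_rot: [1.0, -0.001, -0.0, 0.0]
ft_force: [-5.3, -1.2, 0.4]
grip_width: 15.4
finger_force: 49.7
```

Emit:
jog_arm([
  [0.001, 0, 0, 0, 0, 0, 1],
  [0.002, 0, 0, 0, 0, 0, 1],
  [0.003, 0, 0, 0, 0, 0, 1],
  [0.004, 0, 0, 0, 0, 0, 1],
  [0.005, 0, 0, 0, 0, 0, 1],
  [0.005, 0, 0, 0, 0, 0, 1],
  [0.005, 0, 0, 0, 0, 0, 1],
  [0.005, 0, 0, 0, 0, 0, 1],
])

```text
time_s: 9.25
tool_pos: [471.3, -10.5, 15.0]
eef_rot: [1.0, -0.001, -0.001, 0.0]
ft_force: [-9.6, -2.0, 3.9]
grip_width: 15.7
finger_force: 50.3
```

```bash
python3 - <<'E'
from h import *
from rig import telemetry,capture
np.set_printoptions(precision=1,suppress=True)
s=telemetry.state();print(s["tool_pos"],s["ft_force"],s["wrist_torque"]*10)
c=capture("scene");f=c["frame"]
np.savez("pics/scene3.npz",**{k:np.array(v) for k,v in c.items()})
f=cv2.resize(f[165:285,190:330],(700,600),interpolation=cv2.INTER_CUBIC)
cv2.imwrite("pics/scene3.png",f[:,:,::-1])
E
```

```text
[471.3 -10.5  15. ] [-9.6 -2.   3.9] [-3.9 16.8 -0.7]
```

View pics/scene3.png

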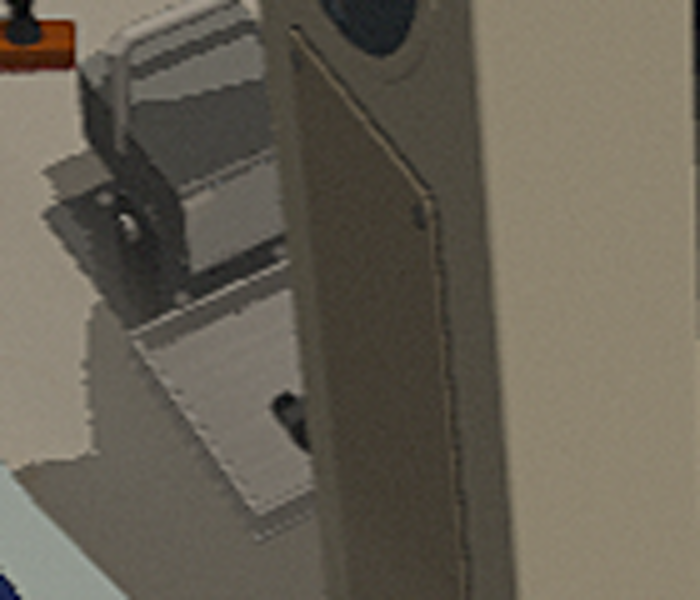

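The TCP stalls at x=471.3 while the force builds (-5.3 to -9.6 N), so the back wall is against the foot. In the picture the tray's back edge runs (135,335)-(290,262) along the foot. I'm releasing and rising.

Emit:
jog_arm([
  [0, 0, 0, 0, 0, 0, 0.3],
  [0, 0, 0, 0, 0, 0, -0.3],
  [0, 0, 0, 0, 0, 0, -0.3],
  [0, 0, 0.1, 0, 0, 0, -0.3],
  [0, 0, 0.3, 0, 0, 0, -0.3],
  [0, 0, 0.55, 0, 0, 0, 0],
  [0, 0, 0.8, 0, 0, 0, 0.5],
  [0, 0, 1, 0, 0, 0, 1],
])

```text
time_s: 10.3
tool_pos: [473.0, -10.5, 217.3]
eef_rot: [1.0, -0.001, 0.001, 0.0]
ft_force: [1.0, 0.2, -0.0]
grip_width: 7.2
finger_force: 0.0
```

Emit:
jog_arm([
  [0.05, 0, 0.05, 0, 0, 0, 1],
  [0.15, 0, 0.1, 0, 0, 0, 1],
  [0.3, 0, 0.1, 0, 0, 0, 1],
  [0.5, 0, 0.1, 0, 0, 0, 1],
  [0.7, 0, 0.1, 0, 0, 0, 1],
  [0.85, 0, 0.1, 0, 0, 0, 1],
  [0.95, 0, 0.1, 0, 0, 0, 1],
  [1, 0, 0.1, 0, 0, 0, 1],
])

```text
time_s: 11.3
tool_pos: [673.6, -10.5, 234.3]
eef_rot: [1.0, -0.001, -0.0, -0.0]
ft_force: [-1.0, -0.2, -0.9]
grip_width: 0.1
finger_force: 0.0
```

```bash
python3 - <<'E'
from h import *
from rig import telemetry,capture
np.set_printoptions(precision=1,suppress=True)
s=telemetry.state();print(s["tool_pos"],s["eef_rot"],s["ft_force"],s["grip_width"])
c=capture("scene");f=c["frame"];P=cloud(c);z=P[...,2];x=P[...,0];y=P[...,1]
m=(x>455)&(x<625)&(abs(y+10)<85)&(z>17)&(z<30);print(m.sum(),rect(P,m),P[m].min(0),P[m].max(0))
m=(x>440)&(x<500)&(abs(y+10)<30)&(z>40)&(z<52);print(m.sum(),rect(P,m) if m.sum()>5 else 0)
f=cv2.resize(f[135:285,160:360],(800,600),interpolation=cv2.INTER_CUBIC)
cv2.imwrite("pics/scene4.png",f[:,:,::-1])
E
```

```text
[673.6 -10.5 234.3] [ 1. -0. -0. -0.] [-1.  -0.2 -0.9] 0.05915325958483056
92 ((581.495361328125, 58.703697204589844), (25.021024703979492, 83.5445785522461), 70.8152084350586) [538.   33.9  17. ] [621.   61.8  30. ]
0 0
```

View pics/scene4.png

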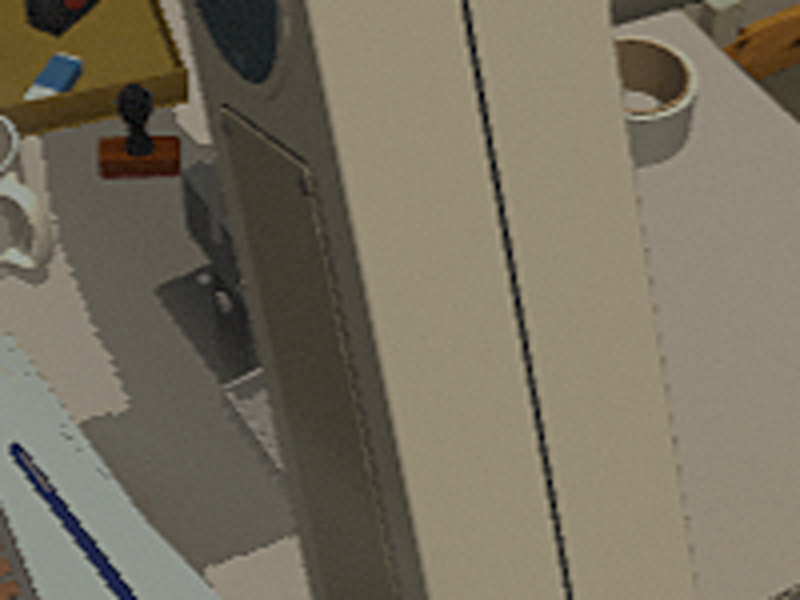

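Emit:
jog_arm([
  [0.05, 0, 0, 0, 0, 0, 1],
  [0.1, 0, 0, 0, 0, 0, 1],
  [0.1, 0, -0.08, 0, 0, 0, 1],
  [0.1, 0, -0.18, 0, 0, 0, 1],
  [0.1, 0, -0.28, 0, 0, 0, 1],
  [0.1, 0, -0.35, 0, 0, 0, 1],
  [0.1, 0, -0.35, 0, 0, 0, 1],
  [0.1, 0, -0.35, 0, 0, 0, 1],
])

```text
time_s: 12.35
tool_pos: [693.0, -10.6, 166.0]
eef_rot: [1.0, -0.001, 0.001, 0.0]
ft_force: [-0.1, -0.4, 0.2]
grip_width: 0.2
finger_force: 0.0
```

```bash
python3 - <<'E'
from h import *
from rig import telemetry,capture
np.set_printoptions(precision=1,suppress=True)
s=telemetry.state();print(s["tool_pos"],s["ft_force"])
c=capture("top");f=c["frame"];P=cloud(c);z=P[...,2];x=P[...,0];y=P[...,1]
m=(x>440)&(x<640)&(abs(y+10)<90)&(z>14)&(z<32);print(m.sum(),P[m].min(0),P[m].max(0))
a=cv2.resize(f[130:270,160:320],(800,700)[0:2],interpolation=cv2.INTER_CUBIC)[:600]
cv2.imwrite("pics/top4.png",a[:,:,::-1])
E
```

```text
[693.  -10.6 166. ] [-0.1 -0.4  0.2]
100 [485.2 -80.1  15.8] [611.3 -37.1  27.8]
```

View pics/top4.png

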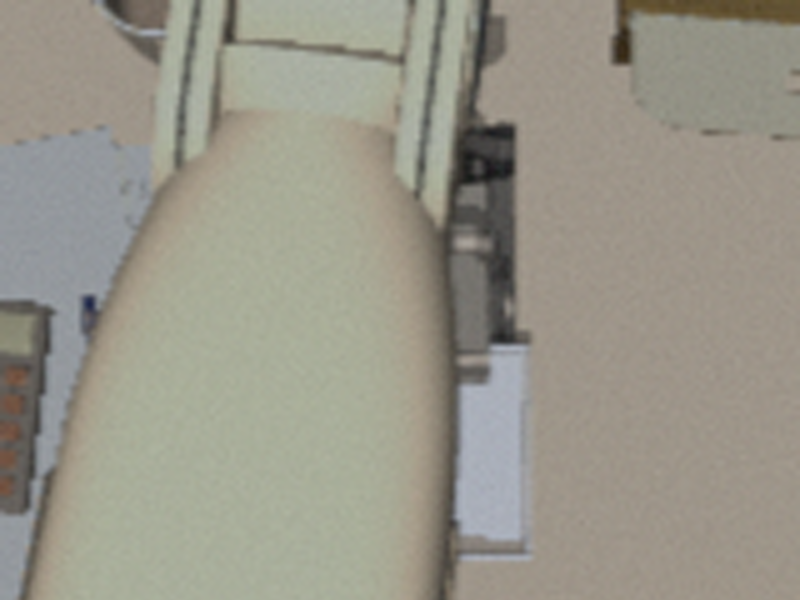

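The tray's back right corner at (530,345) meets the foot's front edge, and its side edge runs parallel to the foot's. Now I approach the bar from behind.

Emit:
jog_arm([
  [-0.03, 0, 0, 0, 0, 0, 1],
  [-0.06, 0, 0, 0, 0, 0, 1],
  [-0.085, 0, 0, 0, 0, 0, 1],
  [-0.095, 0, 0, 0, 0, 0, 1],
  [-0.1, 0, 0, 0, 0, 0, 1],
  [-0.105, 0, 0, 0, 0, 0, 1],
  [-0.11, 0, 0, 0, 0, 0, 1],
  [-0.11, 0, 0, 0, 0, 0, 1],
])

```text
time_s: 13.4
tool_pos: [671.0, -10.6, 165.3]
eef_rot: [1.0, -0.001, 0.0, 0.0]
ft_force: [3.0, -0.0, 2.3]
grip_width: -0.2
finger_force: 1.2
```

Emit:
jog_arm([
  [-0.003, 0, 0, 0, 0, 0, 1],
  [-0.006, 0, 0, 0, 0, 0, 1],
  [-0.009, 0, 0, 0, 0, 0, 1],
  [-0.012, 0, 0, 0, 0, 0, 1],
  [-0.015, 0, 0, 0, 0, 0, 1],
  [-0.015, 0, 0, 0, 0, 0, 1],
  [-0.015, 0, 0, 0, 0, 0, 1],
  [-0.015, 0, 0, 0, 0, 0, 1],
])

```text
time_s: 14.4
tool_pos: [667.6, -10.5, 165.0]
eef_rot: [1.0, -0.001, -0.0, -0.0]
ft_force: [2.9, -0.0, 1.9]
grip_width: -0.0
finger_force: 1.2
```

```bash
cat > bar.py <<'E'
from h import *
from rig import telemetry,capture
np.set_printoptions(precision=1,suppress=True)
s=telemetry.state();print(s["tool_pos"],s["ft_force"])
c=capture("top");P=cloud(c);z=P[...,2];x=P[...,0];y=P[...,1]
c0=dict(np.load("pics/top0.npz"));P0=cloud(c0)
for Q in(P0,P):
    # bar end + caddy right side strip
    m=(Q[...,1]>-56)&(Q[...,1]<-42)&(Q[...,2]>150)&(Q[...,2]<200)&(Q[...,0]>520)&(Q[...,0]<680);print("bar",m.sum(),np.median(Q[m],0) if m.any() else 0)
    m=(Q[...,1]>-52)&(Q[...,1]<-42)&(Q[...,2]>60)&(Q[...,2]<148)&(Q[...,0]>540)&(Q[...,0]<720)
    q=Q[m]
    if len(q)>8:
        k=np.polyfit(q[:,0],q[:,2],1);r=abs(q[:,2]-np.polyval(k,q[:,0]));q=q[r<6];k=np.polyfit(q[:,0],q[:,2],1);print("roof tilt",len(q),np.degrees(np.arctan(k[0])))
E
python3 bar.py
```

```text
[667.6 -10.5 165. ] [ 2.9 -0.   1.9]
bar 18 [654.5 -50.8 182.5]
roof tilt 99 2.625834429253987
bar 21 [649.6 -49.6 184.3]
roof tilt 55 8.00881154853719
```

Emit:
jog_arm([
  [0.01, 0, 0, 0, 0, 0, 1],
  [0.02, 0, 0, 0, 0, 0, 1],
  [0.025, 0, 0, 0, 0, 0, 1],
  [0.025, 0, 0, 0, 0, 0, 1],
  [0.025, 0, 0, 0, 0, 0, 1],
  [0.025, 0, 0, 0, 0, 0, 1],
  [0.025, 0, 0, 0, 0, 0, 1],
  [0.025, 0, 0, 0, 0, 0, 1],
])

```text
time_s: 15.45
tool_pos: [672.6, -10.5, 165.1]
eef_rot: [1.0, -0.001, 0.0, -0.0]
ft_force: [0.6, 0.1, 0.5]
grip_width: 0.2
finger_force: 0.0
```

Contact with the bar at rest is at about TCP x=672.6, since 5 mm of travel gave 5 mm of bar motion. For 50° that puts the TCP at about x=587, lowering with the arc. I'm tipping slowly.

Emit:
jog_arm([
  [-0.015, 0, 0, 0, 0, 0, 1],
  [-0.035, 0, 0, 0, 0, 0, 1],
  [-0.06, 0, 0, 0, 0, 0, 1],
  [-0.085, 0, 0, 0, 0, 0, 1],
  [-0.11, 0, 0, 0, 0, 0, 1],
  [-0.135, 0, 0, 0, 0, 0, 1],
  [-0.16, 0, 0, 0, 0, 0, 1],
  [-0.18, 0, 0, 0, 0, 0, 1],
])

```text
time_s: 16.45
tool_pos: [636.2, -10.6, 165.0]
eef_rot: [1.0, -0.001, -0.0, 0.0]
ft_force: [1.7, -1.3, 0.3]
grip_width: -0.1
finger_force: 1.1
```

Emit:
jog_arm([
  [-0.02, 0, -0.003, 0, 0, 0, 1],
  [-0.04, 0, -0.006, 0, 0, 0, 1],
  [-0.06, 0, -0.009, 0, 0, 0, 1],
  [-0.08, 0, -0.012, 0, 0, 0, 1],
  [-0.1, 0, -0.018, 0, 0, 0, 1],
  [-0.12, 0, -0.025, 0, 0, 0, 1],
  [-0.14, 0, -0.03, 0, 0, 0, 1],
  [-0.155, 0, -0.035, 0, 0, 0, 1],
])

```text
time_s: 17.45
tool_pos: [605.4, -10.5, 157.8]
eef_rot: [1.0, -0.001, -0.0, -0.0]
ft_force: [3.6, -1.2, -1.8]
grip_width: -0.1
finger_force: 1.8
```

```bash
python3 bar.py; grep -n x /dev/null; python3 - <<'E'
from h import *
from rig import capture
a=[]
for n in("top","scene"):
    c=capture(n);f=c["frame"]; np.savez("pics/%s5.npz"%n,**{k:np.array(v) for k,v in c.items()})
E
```

```text
[605.4 -10.5 157.8] [ 3.6 -1.2 -1.8]
bar 18 [654.5 -50.8 182.5]
roof tilt 99 2.625834429253987
bar 8 [588.3 -51.6 177.4]
roof tilt 16 23.043864141426425
```

Emit:
jog_arm([
  [-0.008, 0, -0.006, 0, 0, 0, 1],
  [-0.016, 0, -0.012, 0, 0, 0, 1],
  [-0.024, 0, -0.018, 0, 0, 0, 1],
  [-0.032, 0, -0.024, 0, 0, 0, 1],
  [-0.04, 0, -0.03, 0, 0, 0, 1],
  [-0.047, 0, -0.035, 0, 0, 0, 1],
  [-0.053, 0, -0.04, 0, 0, 0, 1],
  [-0.055, 0, -0.042, 0, 0, 0, 1],
])

```text
time_s: 18.6
tool_pos: [594.6, -10.5, 149.7]
eef_rot: [1.0, -0.001, 0.0, 0.0]
ft_force: [3.0, 0.5, 2.4]
grip_width: 0.0
finger_force: 1.3
```

Emit:
jog_arm([
  [-0.006, 0, -0.004, 0, 0, 0, 1],
  [-0.012, 0, -0.008, 0, 0, 0, 1],
  [-0.018, 0, -0.012, 0, 0, 0, 1],
  [-0.024, 0, -0.016, 0, 0, 0, 1],
  [-0.03, 0, -0.02, 0, 0, 0, 1],
  [-0.034, 0, -0.022, 0, 0, 0, 1],
  [-0.036, 0, -0.024, 0, 0, 0, 1],
  [-0.036, 0, -0.024, 0, 0, 0, 1],
])

```text
time_s: 19.6
tool_pos: [587.4, -10.5, 144.9]
eef_rot: [1.0, -0.001, -0.0, 0.0]
ft_force: [2.1, -0.0, 2.3]
grip_width: 0.2
finger_force: 1.4
```

```bash
python3 bar.py; python3 - <<'E'
from h import *
from rig import capture
f={n:capture(n)["frame"] for n in("top","scene","wrist")}
a=cv2.resize(f["top"][150:270,190:310],(400,400),interpolation=cv2.INTER_CUBIC)
b=cv2.resize(f["scene"][165:285,190:310],(400,400),interpolation=cv2.INTER_CUBIC)
cv2.imwrite("pics/tip.png",np.hstack([a,b])[:,:,::-1])
E
```

```text
[587.4 -10.5 144.9] [ 2.1 -0.   2.3]
bar 18 [654.5 -50.8 182.5]
roof tilt 99 2.625834429253987
bar 5 [569.2 -53.9 165.3]
```

View pics/tip.png

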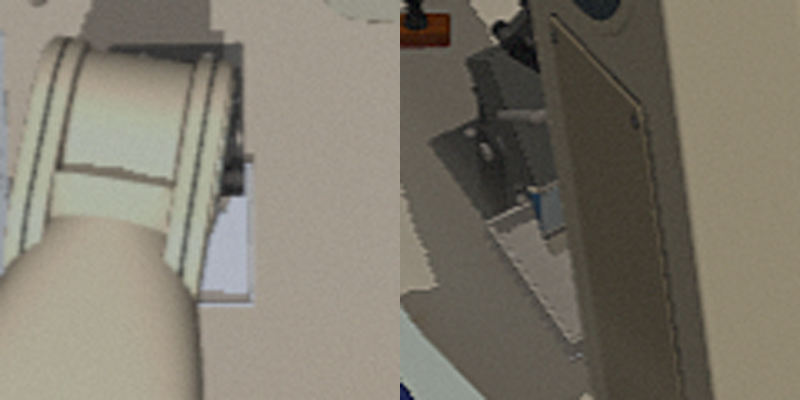

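The tip is about 50°. A blue eraser shows in the tray's back-left corner at (548,212) of the right crop. I'll ease a couple of degrees further and let things settle.

Emit:
jog_arm([
  [-0.004, 0, -0.003, 0, 0, 0, 1],
  [-0.008, 0, -0.006, 0, 0, 0, 1],
  [-0.012, 0, -0.009, 0, 0, 0, 1],
  [-0.015, 0, -0.011, 0, 0, 0, 1],
  [-0.017, 0, -0.012, 0, 0, 0, 1],
  [-0.017, 0, -0.012, 0, 0, 0, 1],
  [-0.017, 0, -0.012, 0, 0, 0, 1],
  [-0.017, 0, -0.012, 0, 0, 0, 1],
])

```text
time_s: 20.8
tool_pos: [584.1, -10.5, 142.5]
eef_rot: [1.0, -0.001, -0.0, 0.0]
ft_force: [3.7, 0.6, -0.2]
grip_width: 0.1
finger_force: 1.5
```

```bash
python3 bar.py; python3 - <<'E'
from h import *
from rig import capture
np.set_printoptions(precision=0,suppress=True)
c=capture("scene");f=c["frame"];P=cloud(c)
hsv=cv2.cvtColor(f,cv2.COLOR_RGB2HSV)
x,y,z=[P[...,i] for i in range(3)]
m=(x>470)&(x<625)&(abs(y+10)<80)&(z>6)&(z<75)
b=m&(hsv[...,0]>95)&(hsv[...,0]<130)&(hsv[...,1]>80)
print(b.sum(),P[b].min(0),P[b].max(0),P[b].mean(0))
q=P[m&(z>8)&(x<606)&(y<55)];print(len(q));print(q[np.linspace(0,len(q)-1,30).astype(int)])
w=capture("wrist")["frame"];cv2.imwrite("pics/w6.png",w[:,:,::-1]);cv2.imwrite("pics/s6.png",cv2.resize(f[190:270,200:270],(700,800))[:,:,::-1])
c=capture("top");f=c["frame"];P=cloud(c);x,y,z=[P[...,i] for i in range(3)]
hsv=cv2.cvtColor(f,cv2.COLOR_RGB2HSV)
b=(hsv[...,0]>95)&(hsv[...,0]<130)&(hsv[...,1]>80)&(x>470)&(x<625)&(abs(y+10)<80);print(b.sum(),P[b])
E
```

```text
[584.1 -10.5 142.5] [ 3.7  0.6 -0.2]
bar 18 [654.5 -50.8 182.5]
roof tilt 99 2.625834429253987
bar 5 [566.6 -53.8 165.6]
14 [591.  24.  33.] [604.  28.  54.] [596.  26.  46.]
157
[[605.  35.  70.]
 [603.  25.  55.]
 [598.  28.  54.]
 [573.  20.  71.]
 [571.  26.  73.]
 [595.  27.  45.]
 [572.  23.  66.]
 [592.  26.  44.]
 [571.  21.  63.]
 [570.  33.  67.]
 [572.  18.  55.]
 [573.  25.  55.]
 [571.  35.  59.]
 [572.  21.  49.]
 [572.  26.  49.]
 [573.  34.  49.]
 [572.  18.  40.]
 [574.  28.  41.]
 [572.  15.  33.]
 [572.  23.  35.]
 [571.  33.  39.]
 [577.  15.  21.]
 [576.  22.  22.]
 [578.  26.  19.]
 [576.  27.  18.]
 [571.  16.  16.]
 [573.  21.  13.]
 [552.  22.   9.]
 [488.  52.  24.]
 [486.  50.   8.]]
0 []
```

The left eraser leans with its foot in the tray and its upper end still on the lip. I'll tip slightly further, within 55°, and wait.

Emit:
jog_arm([
  [-0.004, 0, -0.003, 0, 0, 0, 1],
  [-0.008, 0, -0.006, 0, 0, 0, 1],
  [-0.012, 0, -0.009, 0, 0, 0, 1],
  [-0.015, 0, -0.011, 0, 0, 0, 1],
  [-0.015, 0, -0.011, 0, 0, 0, 1],
  [-0.015, 0, -0.011, 0, 0, 0, 1],
  [-0.015, 0, -0.011, 0, 0, 0, 1],
  [-0.015, 0, -0.011, 0, 0, 0, 1],
])

```text
time_s: 22.0
tool_pos: [581.1, -10.5, 140.3]
eef_rot: [1.0, -0.001, 0.0, 0.0]
ft_force: [4.5, -0.0, -0.2]
grip_width: 0.2
finger_force: 1.6
```

```bash
cat > look.py <<'E'
from h import *
from rig import capture
import sys
np.set_printoptions(precision=0,suppress=True,linewidth=250)
c=capture("scene");f=c["frame"];P=cloud(c)
hsv=cv2.cvtColor(f,cv2.COLOR_RGB2HSV)
x,y,z=[P[...,i] for i in range(3)]
b=(x>470)&(x<625)&(abs(y+10)<80)&(z>2)&(z<75)&(hsv[...,0]>95)&(hsv[...,0]<130)&(hsv[...,1]>60)
i,j=np.where(b);print("blue",b.sum(),i.min() if len(i) else 0,i.max() if len(i) else 0,P[b].round().astype(int).tolist())
u0,u1,v0,v1=228,246,218,250
for v in range(v0,v1,2): print(v,' '.join("%3d/%3d%s"%(x[v,u],z[v,u],"*" if b[v,u] else " ") for u in range(u0,u1)))
cv2.imwrite("pics/%s.png"%sys.argv[1],cv2.resize(f[205:265,215:265],(500,600),interpolation=cv2.INTER_CUBIC)[:,:,::-1])
E
python3 bar.py; python3 look.py l7
```

```text
[581.1 -10.5 140.3] [ 4.5 -0.  -0.2]
bar 18 [654.5 -50.8 182.5]
roof tilt 99 2.625834429253987
bar 3 [564.  -53.8 161.3]
blue 15 223 230 [[605, 27, 46], [600, 27, 52], [600, 24, 50], [600, 27, 48], [597, 26, 50], [597, 23, 48], [601, 27, 43], [598, 26, 45], [597, 23, 44], [595, 27, 45], [596, 24, 43], [593, 25, 42], [591, 27, 41], [591, 27, 37], [592, 27, 33]]
218 588/ 87  584/ 90  578/ 96  580/ 92  580/ 90  581/ 88  579/ 89  578/ 89  575/ 90  576/ 87  248/527  244/532  242/535  238/539  235/542  228/550  227/551  223/556 
220 587/ 81  583/ 84  579/ 88  577/ 88  577/ 87  574/ 89  576/ 85  577/ 82  574/ 85  572/ 86  248/524  244/528  242/531  238/535  234/539  228/547  226/549  223/553 
222 605/ 49  601/ 52  601/ 51  573/ 88  575/ 83  572/ 85  570/ 86  571/ 84  570/ 83  571/ 79  248/520  244/525  242/527  237/533  235/535  229/542  226/545  223/550 
224 604/ 42  599/ 48* 597/ 49* 596/ 48* 569/ 83  570/ 80  571/ 77  571/ 75  570/ 75  572/ 70  567/ 76  245/520  242/524  239/526  235/531  232/535  226/543  223/546 
226 613/ 23  600/ 39  595/ 44* 595/ 42* 569/ 77  571/ 71  571/ 70  569/ 7
[... 510 characters left out ...]
572/ 40  572/ 38  574/ 34  242/509  239/512  236/516  232/520  229/524  223/532 Traceback (most recent call last):
  File "look.py", line 11, in <module>
    for v in range(v0,v1,2): print(v,' '.join("%3d/%3d%s"%(x[v,u],z[v,u],"*" if b[v,u] else " ") for u in range(u0,u1)))
                                     ~~~~~~~~^^^^^^^^^^^^^^^^^^^^^^^^^^^^^^^^^^^^^^^^^^^^^^^^^^^^^^^^^^^^^^^^^^^^^^^^^^
  File "look.py", line 11, in <genexpr>
    for v in range(v0,v1,2): print(v,' '.join("%3d/%3d%s"%(x[v,u],z[v,u],"*" if b[v,u] else " ") for u in range(u0,u1)))
                                              ~~~~~~~~~~~^~~~~~~~~~~~~~~~~~~~~~~~~~~~~~~~~~~~~~~
ValueError: cannot convert float NaN to integer
```

The tip is about 54° and the left eraser stays leaning at about 49°, with its end right at the lip. A small back-and-forth of the caddy within 47 to 54° should shake it free.

Emit:
jog_arm([
  [0.025, 0, 0.012, 0, 0, 0, 1],
  [0.05, 0, 0.025, 0, 0, 0, 1],
  [0.05, 0, 0.025, 0, 0, 0, 1],
  [0.025, 0, 0.012, 0, 0, 0, 1],
  [0.005, 0, 0, 0, 0, 0, 1],
  [0, 0, 0, 0, 0, 0, 1],
  [0, 0, 0, 0, 0, 0, 1],
  [0, 0, 0, 0, 0, 0, 1],
])

```text
time_s: 23.1
tool_pos: [581.2, -10.5, 139.3]
eef_rot: [1.0, -0.001, 0.0, -0.0]
ft_force: [8.0, -0.4, -5.8]
grip_width: 0.0
finger_force: 4.2
```

```bash
sed -i 's/P=cloud(c)$/P=np.nan_to_num(cloud(c))/' look.py; python3 bar.py|tail -1; python3 look.py l8
```

```text
bar 3 [564.  -53.8 164.1]
blue 16 223 230 [[604, 28, 48], [602, 26, 49], [599, 25, 51], [596, 26, 51], [597, 23, 48], [599, 27, 45], [594, 27, 50], [596, 24, 46], [593, 28, 48], [594, 25, 45], [595, 27, 42], [593, 25, 42], [595, 27, 37], [590, 27, 43], [592, 26, 36], [591, 27, 34]]
218 588/ 87  583/ 91  580/ 94  580/ 92  578/ 93  579/ 90  577/ 92  575/ 92  576/ 89  575/ 89  247/529  244/532  241/536  238/539  235/542  229/549  226/553  224/555 
220 589/ 78  584/ 83  576/ 92  577/ 89  577/ 87  577/ 86  574/ 88  575/ 85  574/ 85  573/ 84  248/523  245/527  241/531  238/535  235/538  229/546  226/549  222/554 
222 608/ 46  600/ 54  602/ 49  574/ 86  575/ 83  571/ 86  572/ 84  571/ 83  570/ 82  570/ 81  249/519  245/524  241/528  238/531  236/533  229/543  224/548  223/550 
224 604/ 43    0/  0  596/ 51* 596/ 48* 568/ 85  570/ 80  572/ 76  569/ 79  572/ 73  569/ 75  572/ 70  245/520  243/522  238/528  236/531  233/534  226/543  223/545 
226 611/ 26  601/ 38  593/ 47* 594/ 44* 571/ 74  573/ 69  570/ 72  568/ 72  570/ 68  571/ 65  568/ 66  245/517  242/520  238/525  235/528  233/530  226/5
[... 1137 characters left out ...]
  235/502  234/503  230/508  226/513 
242 581/  5  580/  5  581/  1  578/  3  578/  2  575/  4  575/  2  573/  3  572/  2  569/  5  570/  1  567/  5  567/  3  564/  4  236/497  232/501  231/503  227/508 
244 577/  2  576/  2  576/  1  570/  7  571/  5  570/  3  570/  2  568/  2  568/  0  566/  2  563/  4  563/  2  562/  2  561/  1  236/493  233/496  229/502  226/505 
246 571/  4  569/  4  568/  5  569/  1  566/  3  565/  2  563/  3  561/  5  559/  7  559/  4  558/  4  555/  6  556/  3  555/  3  236/488  233/492  230/496  227/500 
248 552/ 24  565/  3  564/  2  561/  6  560/  5  560/  3  558/  3  556/  4  555/  3  554/  4  553/  3  550/  5  551/  3  549/  3  236/484  232/490  229/494  226/497
```

View pics/l8.png

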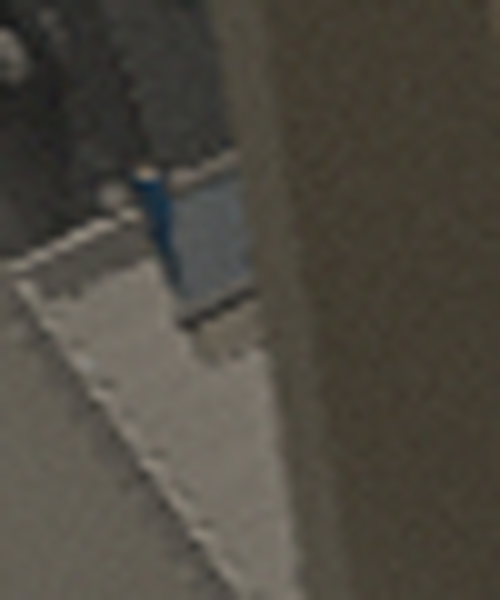

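The picture shows the blue-sleeved eraser at (165,225) leaning behind the flap, its white end on the tray floor at (225,325). It is out of the caddy apart from its last few mm, held steady like a ladder. Easing the caddy back lifts the lip past it, so I'll return slowly and watch.

Emit:
jog_arm([
  [0.015, 0, 0.015, 0, 0, 0, 1],
  [0.03, 0, 0.028, 0, 0, 0, 1],
  [0.045, 0, 0.04, 0, 0, 0, 1],
  [0.06, 0, 0.052, 0, 0, 0, 1],
  [0.075, 0, 0.063, 0, 0, 0, 1],
  [0.09, 0, 0.073, 0, 0, 0, 1],
  [0.105, 0, 0.082, 0, 0, 0, 1],
  [0.12, 0, 0.09, 0, 0, 0, 1],
])

```text
time_s: 24.2
tool_pos: [604.8, -10.4, 157.9]
eef_rot: [1.0, -0.001, -0.0, -0.0]
ft_force: [3.9, 0.5, -3.2]
grip_width: 0.1
finger_force: 1.9
```

```bash
sed -i 's/range(v0,v1,2)/range(v0,v1,3)/;s/range(u0,u1)/range(u0,u1,2)/' look.py; python3 bar.py|tail -2; python3 look.py l9
```

```text
bar 8 [588.3 -51.6 178. ]
roof tilt 17 37.60117528888412
blue 18 223 235 [[598, 28, 54], [595, 27, 56], [600, 27, 48], [596, 26, 51], [594, 28, 51], [596, 27, 44], [576, 35, 70], [577, 34, 65], [593, 26, 39], [580, 22, 33], [584, 26, 28], [581, 24, 31], [582, 21, 28], [582, 26, 27], [581, 24, 26], [577, 24, 31], [578, 20, 27], [577, 26, 28]]
218 608/ 59  579/ 96  571/103  258/517  250/526  244/533  235/543  230/549  222/558 
221 604/ 54  596/ 61  573/ 89  571/ 88  251/520  244/528  236/537  229/545  223/552 
224 632/  5  596/ 51* 574/ 77  575/ 72  251/514  245/522  235/533  230/538  223/546 
227 613/ 19  594/ 41  574/ 65  574/ 62  251/508  246/515  235/527  230/534  223/541 
230 613/  7  612/  5  573/ 55  573/ 53  251/504  245/510  239/517  229/529  223/536 
233 606/  5  604/  4  587/ 25  580/ 30* 579/ 28  245/504  239/511  229/524  224/530 
236 599/  3  598/  1  591/  6  581/ 18  579/ 17  245/499  239/506  229/518  222/527 
239 591/  2  589/  2  584/  5  576/ 12  572/ 15  246/491  239/500  230/512  224/519 
242 582/  4  579/  4  577/  4  575/  2  572/  3  245/487  240/493  233/501  224/513 
245 573/  5  572/  2  570/  1  566/  4  565/  1  561/  4  240/487  234/494  224/507 
248 553/ 22  565/  1  562/  2  558/  3  554/  5  554/  2  239/482  233/490  223/503
```

Emit:
jog_arm([
  [0.015, 0, 0.006, 0, 0, 0, 1],
  [0.03, 0, 0.012, 0, 0, 0, 1],
  [0.045, 0, 0.018, 0, 0, 0, 1],
  [0.06, 0, 0.023, 0, 0, 0, 1],
  [0.075, 0, 0.027, 0, 0, 0, 1],
  [0.09, 0, 0.03, 0, 0, 0, 1],
  [0.105, 0, 0.032, 0, 0, 0, 1],
  [0.12, 0, 0.034, 0, 0, 0, 1],
])

```text
time_s: 25.3
tool_pos: [629.2, -10.5, 165.2]
eef_rot: [1.0, -0.001, 0.0, -0.0]
ft_force: [1.9, 0.3, -0.1]
grip_width: 0.0
finger_force: 1.1
```

```bash
python3 bar.py|tail -2; python3 look.py l10
```

```text
bar 16 [612.4 -50.5 184.8]
roof tilt 53 21.397598675996125
blue 30 221 233 [[615, 22, 41], [615, 19, 38], [617, 29, 39], [615, 28, 41], [614, 25, 40], [611, 24, 42], [611, 21, 41], [611, 24, 38], [610, 21, 38], [610, 28, 38], [610, 25, 36], [612, 21, 31], [610, 27, 33], [609, 25, 33], [604, 25, 38], [606, 27, 34], [604, 25, 34], [607, 27, 29], [601, 27, 35], [581, 35, 60], [602, 27, 30], [599, 26, 33], [601, 21, 28], [598, 26, 30], [598, 23, 27], [596, 27, 28], [595, 25, 29], [592, 26, 28], [590, 28, 27], [587, 27, 26]]
218 604/ 65  268/507  260/516  251/527  246/532  239/540  233/546  227/553  222/559 
221 614/ 40* 269/501  262/509  254/517  244/529  238/535  232/542  226/549  220/555 
224 610/ 35* 585/ 65  262/503  255/511  245/523  238/531  232/538  227/543  221/549 
227 606/ 29* 581/ 59* 262/497  254/506  245/517  239/524  232/532  226/538  221/545 
230 612/  8  596/ 27* 263/490  255/500  245/511  239/519  233/526  227/531  220/541 
233 607/  4  595/ 17  586/ 25* 255/493  249/501  238/514  233/521  227/527  221/534 
236 600/  1  595/  5  588/ 12  255/488  248/496  240/506  233/514  226/523  219/531 
239 590/  4  588/  3  587/  1  257/480  249/489  239/501  233/508  228/515  222/522 
242 581/  6  579/  4  577/  3  257/473  249/484  243/490  234/502  229/508  221/518 
245 575/  2  571/  4  567/  6  567/  3  249/477  244/483  234/496  227/504  221/512 
248 552/ 25  561/  7  560/  4  558/  3  250/469  244/477  234/489  227/498  221/506
```

As predicted, the left eraser dropped off the lip and now lies against the tray's back rim at about 30°. I'll finish easing the caddy down, then use the tray (by its lug) to let the erasers settle flat.

Emit:
jog_arm([
  [0.03, 0, 0, 0, 0, 0, 1],
  [0.06, 0, 0, 0, 0, 0, 1],
  [0.09, 0, 0, 0, 0, 0, 1],
  [0.12, 0, 0, 0, 0, 0, 1],
  [0.145, 0, 0, 0, 0, 0, 1],
  [0.165, 0, 0, 0, 0, 0, 1],
  [0.18, 0, 0, 0, 0, 0, 1],
  [0.19, 0, 0, 0, 0, 0, 1],
])

```text
time_s: 26.4
tool_pos: [667.1, -10.5, 165.0]
eef_rot: [1.0, -0.001, -0.0, -0.0]
ft_force: [1.4, -0.4, -1.2]
grip_width: 0.2
finger_force: 0.7
```

Emit:
jog_arm([
  [0.006, 0, 0, 0, 0, 0, 1],
  [0.012, 0, 0, 0, 0, 0, 1],
  [0.018, 0, 0, 0, 0, 0, 1],
  [0.024, 0, 0, 0, 0, 0, 1],
  [0.03, 0, 0, 0, 0, 0, 1],
  [0.04, 0, 0, 0, 0, 0, 1],
  [0.07, 0, 0, 0, 0, 0, 1],
  [0.1, 0, 0, 0, 0, 0, 1],
])

```text
time_s: 27.4
tool_pos: [687.5, -10.6, 165.1]
eef_rot: [1.0, -0.001, 0.0, 0.0]
ft_force: [-0.0, 0.2, 1.0]
grip_width: -0.1
finger_force: 0.0
```

Emit:
jog_arm([
  [0, 0, 0.06, 0, 0, 0, 1],
  [0, 0, 0.2, 0, 0, 0, 1],
  [0, 0, 0.36, 0, 0, 0, 1],
  [-0.1, 0, 0.42, 0, 0, 0, 1],
  [-0.3, 0, 0.42, 0, 0, 0, 1],
  [-0.55, 0, 0.42, 0, 0, 0, 0],
  [-0.8, 0, 0.42, 0, 0, 0, -0.3],
  [-1, 0, 0.42, 0, 0, 0, -0.3],
])

```text
time_s: 28.4
tool_pos: [485.2, -10.4, 250.2]
eef_rot: [1.0, -0.001, 0.001, 0.0]
ft_force: [0.2, -0.3, 0.6]
grip_width: 54.1
finger_force: 0.0
```

```bash
cat > tray.py <<'E'
from h import *
from rig import telemetry,capture
np.set_printoptions(precision=1,suppress=True)
s=telemetry.state();print(s["tool_pos"],s["ft_force"],s["time_s"])
for n in("wrist","scene","top"):
    c=capture(n);f=c["frame"];P=np.nan_to_num(cloud(c));x,y,z=[P[...,i] for i in range(3)]
    hsv=cv2.cvtColor(f,cv2.COLOR_RGB2HSV)
    b=((x>380)&(x<660)&(abs(y+10)<90)&(z>2)&(z<72)&(hsv[...,0]>95)&(hsv[...,0]<130)&(hsv[...,1]>70)).astype(np.uint8)
    k,l,st,ce=cv2.connectedComponentsWithStats(b)
    for i in range(1,k):
        q=P[l==i]
        if len(q)>12: print(n,"blue",len(q),q.mean(0),q.min(0),q.max(0),np.linalg.svd(q-q.mean(0),full_matrices=False)[2][2].round(2))
    m=(x>420)&(x<500)&(abs(y+10)<30)&(z>41)&(z<50)&(hsv[...,2]<80);
    if m.sum()>20: print(n,"lug",m.sum(),rect(P,m))
    m=(x>430)&(x<625)&(abs(y+10)<90)&(z>19)&(z<28)
    if m.sum()>20: print(n,"rim",m.sum(),rect(P,m))
E
python3 tray.py
```

```text
[485.2 -10.4 250.2] [ 0.2 -0.3  0.6] 28.4
wrist blue 91 [590.2  15.8  25.3] [587.4   6.5  22.5] [592.3  25.   27.8] [ 0.7 -0.  -0.8]
wrist blue 240 [586.2 -10.3  25.7] [580.2 -20.   20.9] [592.   -0.7  29.6] [-0.4 -0.   0.9]
wrist blue 232 [586.8 -36.1  25.7] [581.2 -46.1  21.9] [592.9 -26.2  29.7] [ 0.5  0.  -0.9]
wrist lug 293 ((474.26959228515625, -8.510091781616211), (14.365755081176758, 24.605159759521484), 89.43791198730469)
wrist rim 2501 ((549.6686401367188, -9.16351318359375), (140.2032470703125, 130.4834747314453), 89.90939331054688)
scene blue 368 [599.1 -10.2  29.8] [577.9 -60.3   6.6] [638.1  28.   43.6] [ 0.4  0.  -0.9]
scene lug 44 ((473.63702392578125, -4.642144203186035), (11.848575592041016, 25.86023712158203), 57.09027862548828)
scene rim 461 ((542.19775390625, -7.480201721191406), (140.5579071044922, 162.0562744140625), 88.21087646484375)
top blue 17 [584.1 -12.8  24.2] [581.3 -20.   20.4] [587.3  -4.9  27.6] [ 0.6  0.1 -0.8]
top blue 18 [584.  -39.4  25.9] [581.  -46.9  21.9] [587.1 -31.8  32.4] [-0.8 -0.   0.5]
top rim 238 ((548.7178955078125, -10.406539916992188), (138.55581665039062, 125.79573822021484), 89.51837921142578)
```

All three erasers are out and lean on the tray's back rim, at y = 16, -10 and -36. The tray is square against the foot. I'll take the lug again, draw the tray clear and tilt it gently so they slide flat, then set it back.

Emit:
jog_arm([
  [-0.03, 0, -0.1, 0, 0, 0, -0.3],
  [-0.06, 0, -0.3, 0, 0, 0, -0.3],
  [-0.078, 0, -0.55, 0, 0, 0, -0.3],
  [-0.078, 0, -0.75, 0, 0, 0, -0.3],
  [-0.078, 0, -0.9, 0, 0, 0, -0.3],
  [-0.078, 0, -0.97, 0, 0, 0, -0.3],
  [-0.078, 0, -1, 0, 0, 0, -0.3],
  [-0.078, 0, -1, 0, 0, 0, -0.3],
], grip_force=80)

```text
time_s: 29.55
tool_pos: [472.1, -10.6, 49.6]
eef_rot: [1.0, -0.001, 0.0, 0.0]
ft_force: [0.6, 0.3, -0.1]
grip_width: 55.7
finger_force: 0.0
```

Emit:
jog_arm([
  [0, 0, -0.09, 0, 0, 0, -0.3],
  [0, 0, -0.15, 0, 0, 0, -0.3],
  [0, 0, -0.17, 0, 0, 0, -0.3],
  [0, 0, -0.17, 0, 0, 0, 0.3],
  [0, 0, -0.17, 0, 0, 0, 1],
  [0, 0, -0.17, 0, 0, 0, 1],
  [0, 0, -0.17, 0, 0, 0, 1],
  [0, 0, -0.17, 0, 0, 0, 1],
])

```text
time_s: 30.55
tool_pos: [471.8, -10.6, 15.7]
eef_rot: [1.0, -0.001, 0.001, 0.0]
ft_force: [-1.5, -1.1, 6.4]
grip_width: 15.0
finger_force: 78.5
```

Emit:
jog_arm([
  [0, 0, 0.01, 0, 0, 0, 1],
  [-0.01, 0, 0.02, 0, 0, 0, 1],
  [-0.03, 0, 0.02, 0, 0, 0, 1],
  [-0.06, 0, 0.02, 0, 0, 0, 1],
  [-0.1, 0, 0.02, 0, 0, 0, 1],
  [-0.14, 0, 0.02, 0, 0, 0, 1],
  [-0.18, 0, 0.02, 0, 0, 0, 1],
  [-0.22, 0, 0.02, 0, 0, 0, 1],
])

```text
time_s: 31.55
tool_pos: [426.8, -10.5, 19.1]
eef_rot: [1.0, -0.001, 0.0, -0.0]
ft_force: [0.7, -0.1, -3.6]
grip_width: 14.8
finger_force: 78.0
```

Emit:
jog_arm([
  [-0.04, 0, 0.01, 0, 0, 0, 1],
  [-0.08, 0, 0.03, 0, 0, 0, 1],
  [-0.11, 0, 0.06, 0, -0.03, 0, 1],
  [-0.13, 0, 0.09, 0, -0.08, 0, 1],
  [-0.14, 0, 0.11, 0, -0.14, 0, 1],
  [-0.14, 0, 0.12, 0, -0.2, 0, 1],
  [-0.14, 0, 0.12, 0, -0.25, 0, 1],
  [-0.14, 0, 0.12, 0, -0.25, 0, 1],
])

```text
time_s: 32.55
tool_pos: [398.1, -10.3, 43.3]
eef_rot: [0.991, -0.001, 0.131, -0.0]
ft_force: [-0.6, 0.6, -4.0]
grip_width: 15.0
finger_force: 78.1
```

```bash
python3 tray.py
```

```text
[398.1 -10.3  43.3] [-0.6  0.6 -4. ] 32.55
```

```bash
cat > tt.py <<'E'
from h import *
from rig import telemetry,capture
np.set_printoptions(precision=1,suppress=True)
s=telemetry.state();q=R.from_quat(s["eef_rot"])*R.from_quat([1,0,0,0]).inv()
print(s["tool_pos"],q.as_rotvec(degrees=True),s["time_s"])
for n in("wrist","scene","top"):
    c=capture(n);f=c["frame"];P=np.nan_to_num(cloud(c));P=q.inv().apply((P-s["tool_pos"]).reshape(-1,3)).reshape(P.shape)+[-77,0,15];x,y,z=[P[...,i] for i in range(3)]
    hsv=cv2.cvtColor(f,cv2.COLOR_RGB2HSV)
    b=((x>-75)&(x<110)&(abs(y)<80)&(z>2)&(z<72)&(hsv[...,0]>95)&(hsv[...,0]<130)&(hsv[...,1]>70)).astype(np.uint8)
    k,l,st,ce=cv2.connectedComponentsWithStats(b)
    for i in range(1,k):
        w=P[l==i]
        if len(w)>12: print(n,"blue",len(w),w.mean(0),w.min(0),w.max(0),np.linalg.svd(w-w.mean(0),full_matrices=False)[2][2].round(2))
E
python3 tt.py
```

```text
[399.7 -10.7  43.4] [ -0.  -15.   -0.1] 32.7
scene blue 433 [49.3  1.3 28. ] [ 31.  -46.2  10.6] [68.6 39.1 41.2] [ 0.4 -0.  -0.9]
top blue 55 [50.2 23.9 30.3] [36.1 14.3 19.8] [62.  34.3 39.6] [-0.5 -0.1  0.8]
top blue 62 [44.3 -2.3 28.2] [ 29.8 -11.   19.5] [58.8  6.6 39.3] [-0.4  0.   0.9]
top blue 63 [ 43.9 -27.7  28.2] [ 30.2 -36.4  21.2] [ 57.8 -18.9  37.7] [-0.4  0.   0.9]
```

Emit:
jog_arm([
  [0, 0, 0.01, 0, -0.03, 0, 1],
  [0, 0, 0.02, 0, -0.06, 0, 1],
  [0, 0, 0.03, 0, -0.09, 0, 1],
  [0, 0, 0.03, 0, -0.12, 0, 1],
  [0, 0, 0.03, 0, -0.15, 0, 1],
  [0, 0, 0.03, 0, -0.15, 0, 1],
  [0, 0, 0.03, 0, -0.15, 0, 1],
  [0, 0, 0.03, 0, -0.15, 0, 1],
])

```text
time_s: 33.85
tool_pos: [399.8, -10.6, 49.3]
eef_rot: [0.978, -0.001, 0.208, -0.0]
ft_force: [-0.0, -0.4, -3.3]
grip_width: 14.9
finger_force: 78.2
```

```bash
python3 tt.py
```

```text
[399.8 -10.6  49.3] [  0.  -24.   -0.1] 33.85
scene blue 452 [46.3  1.5 26.9] [ 28.3 -47.1   2.9] [64.2 38.4 38.2] [ 0.4  0.  -0.9]
top blue 49 [44.9 24.4 28.7] [31.9 15.2 20.5] [58.5 33.7 38.5] [ 0.5 -0.  -0.9]
top blue 47 [41.5 -2.4 28.3] [ 27.8 -11.7  18.7] [53.1  7.4 34.3] [-0.4  0.   0.9]
top blue 52 [ 43.1 -28.4  28.8] [ 28.1 -36.6  19.2] [ 57.9 -19.6  37.8] [-0.5 -0.   0.9]
```

Emit:
jog_arm([
  [0, 0, 0.01, 0, -0.03, 0, 1],
  [0, 0, 0.02, 0, -0.06, 0, 1],
  [0, 0, 0.03, 0, -0.09, 0, 1],
  [0, 0, 0.03, 0, -0.12, 0, 1],
  [0, 0, 0.03, 0, -0.15, 0, 1],
  [0, 0, 0.03, 0, -0.17, 0, 1],
  [0, 0, 0.03, 0, -0.17, 0, 1],
  [0, 0, 0.03, 0, -0.17, 0, 1],
])

```text
time_s: 35.0
tool_pos: [413.9, -13.1, 77.1]
eef_rot: [0.96, -0.0, 0.282, -0.002]
ft_force: [-0.5, -0.7, -4.9]
grip_width: 15.0
finger_force: 78.3
```

```bash
python3 tt.py
```

```text
[413.9 -13.1  77.1] [  0.3 -32.7  -0.1] 35.0
wrist blue 2997 [18.5 26.2 15.4] [ 8.4 15.3 11.2] [28.7 37.7 18.5] [-0.  0. -1.]
wrist blue 2645 [19.4  0.4 15.4] [ 10.1 -10.5  12.6] [28.4 11.4 17.8] [0. 0. 1.]
wrist blue 2823 [ 19.2 -25.2  15.3] [  9.7 -37.    8.1] [ 29.  -14.4  17.8] [-0. -0. -1.]
scene blue 475 [27.9  1.8 13.7] [ 10.  -41.7   2.3] [45.8 39.  18.9] [ 0. -0.  1.]
top blue 71 [25.  24.2 15.8] [ 9.2 14.7 12.4] [40.5 33.9 20. ] [-0.  0.  1.]
top blue 69 [24.9 -1.8 15.7] [  8.9 -10.2  10.7] [40.6  6.7 19.8] [-0.1 -0.   1. ]
top blue 73 [ 25.1 -28.1  15.8] [  8.8 -37.1  11.1] [ 41.  -18.   20.3] [0. 0. 1.]
```

All three erasers now lie flat on the tray floor. I'll level the tray again.

Emit:
jog_arm([
  [0, 0, 0, 0, 0.03, 0, 1],
  [0, 0, 0, 0, 0.08, 0, 1],
  [0, 0, 0, 0, 0.14, 0, 1],
  [0, 0, 0, 0, 0.21, 0, 1],
  [0, 0, 0, 0, 0.28, 0, 1],
  [0, 0, 0, 0, 0.35, 0, 1],
  [0, 0, 0, 0, 0.4, 0, 1],
  [0, 0, 0, 0, 0.4, 0, 1],
])

```text
time_s: 36.15
tool_pos: [415.0, -13.1, 77.1]
eef_rot: [0.997, -0.001, 0.076, -0.002]
ft_force: [-0.4, -0.4, -3.9]
grip_width: 14.6
finger_force: 78.5
```

```bash
python3 -c "
from rig import telemetry as t
s=t.state();print(s['joints'].round(3),s['tool_pos'],s['eef_rot'].round(4))"
```

```text
[-0.267  0.049 -0.677  0.699  0.044  2.879] [415.00176645 -13.10445997  77.07455667] [ 9.971e-01 -6.000e-04  7.630e-02 -2.300e-03]
```

Emit:
jog_arm([
  [0, 0, 0, -0.001, 0.04, 0, 1],
  [0, 0.005, 0, -0.003, 0.09, 0.001, 1],
  [0.03, 0.01, -0.05, -0.005, 0.13, 0.002, 1],
  [0.06, 0.013, -0.12, -0.005, 0.146, 0.002, 1],
  [0.1, 0.013, -0.19, -0.005, 0.146, 0.002, 1],
  [0.14, 0.013, -0.25, -0.005, 0.146, 0.002, 1],
  [0.15, 0.013, -0.285, -0.005, 0.146, 0.002, 1],
  [0.15, 0.013, -0.29, -0.005, 0.146, 0.002, 1],
])

```text
time_s: 37.15
tool_pos: [443.6, -10.4, 18.7]
eef_rot: [1.0, 0.0, -0.001, 0.0]
ft_force: [0.2, -0.1, -3.8]
grip_width: 14.7
finger_force: 78.5
```

```bash
python3 tt.py
```

```text
[443.6 -10.4  18.7] [-0.   0.1  0. ] 37.15
wrist blue 3943 [15.1 26.1 15.2] [ 1.1 15.1 11.1] [28.4 37.4 17.7] [-0.  0. -1.]
wrist blue 3638 [15.7  0.3 15.2] [  2.6 -10.5  12.5] [28.2 11.1 17.2] [-0.  0. -1.]
wrist blue 3981 [ 15.2 -25.5  15.1] [  1.4 -37.1   8.1] [ 28.7 -14.5  17.4] [-0. -0. -1.]
scene blue 181 [21.1 17.6 15.1] [ 2.4 -9.1  4.7] [39.3 37.8 19.8] [-0. -0.  1.]
top blue 67 [17.5 24.2 15.7] [ 1.1 14.9  9.9] [31.2 33.4 21.8] [0.  0.1 1. ]
top blue 66 [18.8 -1.5 15.8] [ 3.8 -9.3  9.6] [34.   6.1 23.1] [-0.1  0.1 -1. ]
top blue 61 [ 17.4 -28.7  15.8] [  3.5 -36.2  10.9] [ 33.4 -20.9  22.2] [ 0.  0. -1.]
```

Emit:
jog_arm([
  [0.01, 0, -0.004, 0, 0, 0, 1],
  [0.03, 0, -0.008, 0, 0, 0, 1],
  [0.05, 0, -0.01, 0, 0, 0, 1],
  [0.07, 0, -0.012, 0, 0, 0, 1],
  [0.09, 0, -0.012, 0, 0, 0, 1],
  [0.11, 0, -0.012, 0, 0, 0, 1],
  [0.12, 0, -0.012, 0, 0, 0, 1],
  [0.12, 0, -0.014, 0, 0, 0, 1],
])

```text
time_s: 38.3
tool_pos: [468.1, -10.5, 16.4]
eef_rot: [1.0, 0.0, -0.0, 0.0]
ft_force: [-0.6, 0.2, -3.4]
grip_width: 14.5
finger_force: 78.5
```

Emit:
jog_arm([
  [0.003, 0, 0, 0, 0, 0, 1],
  [0.006, 0, 0, 0, 0, 0, 1],
  [0.009, 0, 0, 0, 0, 0, 1],
  [0.012, 0, 0, 0, 0, 0, 1],
  [0.015, 0, 0, 0, 0, 0, 1],
  [0.018, 0, 0, 0, 0, 0, 1],
  [0.02, 0, 0, 0, 0, 0, 1],
  [0.02, 0, 0, 0, 0, 0, 1],
])

```text
time_s: 39.3
tool_pos: [472.1, -10.5, 16.4]
eef_rot: [1.0, 0.0, -0.0, 0.0]
ft_force: [-0.4, -0.5, -4.0]
grip_width: 15.0
finger_force: 78.5
```

Emit:
jog_arm([
  [0, 0, -0.002, 0, 0, 0, 1],
  [0, 0, -0.004, 0, 0, 0, 1],
  [0, 0, -0.005, 0, 0, 0, 1],
  [0.002, 0, -0.005, 0, 0, 0, 1],
  [0.004, 0, -0.005, 0, 0, 0, 1],
  [0.006, 0, -0.005, 0, 0, 0, 1],
  [0.006, 0, -0.005, 0, 0, 0, 1],
  [0.006, 0, -0.005, 0, 0, 0, 1],
])

```text
time_s: 40.3
tool_pos: [471.9, -10.5, 15.7]
eef_rot: [1.0, 0.0, -0.001, 0.001]
ft_force: [-9.4, 0.5, 9.5]
grip_width: 14.8
finger_force: 80.5
```

Emit:
jog_arm([
  [0, 0, 0, 0, 0, 0, 0.3],
  [0, 0, 0, 0, 0, 0, -0.3],
  [0, 0, 0, 0, 0, 0, -0.3],
  [0, 0, 0.08, 0, 0, 0, -0.3],
  [0, 0, 0.25, 0, 0, 0, -0.3],
  [0, 0, 0.5, 0, 0, 0, -0.3],
  [0, 0, 0.7, 0, 0, 0, -0.3],
  [0, 0, 0.8, 0, 0, 0, -0.3],
])

```text
time_s: 41.3
tool_pos: [474.0, -10.6, 177.7]
eef_rot: [1.0, 0.0, 0.001, 0.001]
ft_force: [0.3, 0.2, -0.1]
grip_width: 55.3
finger_force: 0.0
```

Emit:
jog_arm([
  [-0.05, -0.1, 0.1, 0, 0, 0, -0.3],
  [-0.1, -0.25, 0.2, 0, 0, 0, -0.3],
  [-0.15, -0.45, 0.3, 0, 0, 0, -0.3],
  [-0.2, -0.65, 0.3, 0, 0, 0, -0.3],
  [-0.2, -0.85, 0.3, 0, 0, 0, -0.3],
  [-0.2, -0.95, 0.3, 0, 0, 0, -0.3],
  [-0.2, -1, 0.3, 0, 0, 0, -0.3],
  [-0.2, -1, 0.3, 0, 0, 0, -0.3],
])

```text
time_s: 42.3
tool_pos: [433.3, -210.3, 235.2]
eef_rot: [1.0, 0.0, -0.0, 0.0]
ft_force: [0.4, -0.1, 0.2]
grip_width: 55.6
finger_force: 0.0
```

```bash
cat > fin.py <<'E'
from h import *
from rig import capture
import subprocess
np.set_printoptions(precision=1,suppress=True)
c0=dict(np.load("pics/top0.npz"))
for n in("top","scene"):
    c=capture(n);P=np.nan_to_num(cloud(c));x,y,z=[P[...,i] for i in range(3)]
    m=(x>480)&(x<622)&(abs(y+10)<80)&(z>18)&(z<30)
    print(n,"rim",m.sum(),rect(P,m),P[m].min(0),P[m].max(0))
    m=(abs(x-654)<30)&(abs(y+10)<60)&(z>172)&(z<195);print("bar",m.sum(),P[m].mean(0))
    m=(x>600)&(x<695)&(abs(y+10)<40)&(z>115)&(z<145);q=P[m];k=np.polyfit(q[:,0],q[:,2],1);print("roof tilt",np.degrees(np.arctan(k[0])),q[:,2].mean())
    m=(x>570)&(x<600)&(abs(y+10)<40)&(z>70)&(z<135);print("flap",m.sum(),[(round(P[m&(abs(z-h)<5)][:,0].mean(),1)) for h in(80,90,100,110,120,128) if (m&(abs(z-h)<5)).any()])
    cv2.imwrite("pics/fin_%s.png"%n,c["frame"][:,:,::-1])
    c0=dict(np.load("pics/%s0.npz"%n)); d=np.abs(c["frame"].astype(int)-c0["frame"]).max(2)
    P0=np.nan_to_num(cloud(c0))
    for nm,px,py,r in(("stamp",775,-12,45),("calc",590,190,70),("tape",660,-305,50)):
        for Q in(P0,P):
            k=(abs(Q[...,0]-px)<r)&(abs(Q[...,1]-py)<r)&(Q[...,2]>8)&(Q[...,2]<90); print(nm,k.sum(),Q[k].mean(0) if k.any() else 0)
E
python3 fin.py; python3 tray.py
```

```text
top rim 262 ((549.9622192382812, -10.410903930664062), (138.41944885253906, 128.84719848632812), 89.7298812866211) [485.2 -79.7  18. ] [614.2  58.9  29.2]
bar 139 [654.  -10.3 183.2]
roof tilt -0.05430991332457218 129.99119413063633
flap 169 [np.float64(587.3), np.float64(589.7), np.float64(591.2), np.float64(591.7), np.float64(593.5), np.float64(596.6)]
stamp 10 [817.2 -13.6  17.3]
stamp 9 [817.  -13.8  16.6]
calc 1229 [586.1 211.2  16.9]
calc 1228 [585.3 211.4  16.8]
tape 192 [ 668.1 -303.6   40.2]
tape 196 [ 668.3 -303.6   40.1]
scene rim 533 ((551.000244140625, -8.2423095703125), (140.89138793945312, 141.9403533935547), 0.1467619687318802) [480.5 -79.2  18. ] [621.6  62.8  29.9]
bar 162 [655.   -5.5 181.9]
roof tilt -0.32974381815389825 130.08597051345046
flap 540 [np.float64(590.8), np.float64(592.1), np.float64(593.5), np.float64(595.0), np.float64(596.2), np.float64(597.0)]
stamp 12 [817.4 -12.1  16.2]
stamp 13 [817.8 -11.9  17.4]
calc 1622 [583.3 211.8  16.9]
calc 1624 [582.8 211.8  17. ]
tape 406 [ 667.3 -300.9   33.3]
tape 0 0
[ 433.3 -209.6  235.4] [-0.6  0.1 -0.6] 42.4
wr
[... 431 characters left out ...]
974853515625, -7.7343034744262695), (15.336344718933105, 26.45522689819336), 86.70682525634766)
scene rim 465 ((541.6207275390625, -8.67218017578125), (160.33741760253906, 141.38973999023438), 0.0708596333861351)
top blue 72 [565.1  13.9  16.3] [548.7   4.6  10.4] [581.9  23.   22.7] [0.1 0.1 1. ]
top blue 65 [566.4 -11.9  16.2] [551.4 -19.7  10.4] [581.8  -4.1  20.9] [0.  0.1 1. ]
top blue 60 [564.8 -39.1  16.2] [551.2 -46.7   8.9] [578.7 -31.3  21.3] [-0.1  0.2  1. ]
top lug 42 ((472.05328369140625, -9.744564056396484), (14.69066333770752, 23.46758460998535), 89.97785186767578)
top rim 221 ((550.04638671875, -10.488494873046875), (138.37918090820312, 128.85992431640625), 89.71318817138672)
```

The final check agrees on everything. The tray's rim ends at x≈614, at the foot's front edge, with yaw near 0. All three erasers lie flat in it, the caddy roof reads level, the flap is closed and the bystanders haven't moved.

```bash
python3 -c "
from rig import env
print(env.hand_in())"
```

```text
the job is handed in; nothing more can be done
None
```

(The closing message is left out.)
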